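# Show a jar's bar code to the pantry reader

### The job

Take the spice jar with the black pointer on its lid and rest it in the slanted cradle of the label reader, right way up and fully home, with its bar code squarely facing the reader's window. Let go of it, then press the read key on the reader all the way down and let it come back up. Leave the jar resting there with its code still facing the window, and leave the other two spice jars where they stand.

Things in the scene. Friction and masses are not known exactly. Their poses are not given: they have to be found in the camera images.
- jar_mid (a point): The jar to be read: glass cylinder 44 mm in diameter, 109 mm tall with its whitish lid (the top 21 mm), about 0.11 kg, upright at first. Point on its axis, half-way up (54.5 mm above its underside). z runs up the jar's axis; x points from the axis to the bar-code side. A flat black ridge on the lid, 4 mm high, runs 21 mm from a dot at the centre the same way (x).
- code (a point): Centre of the black-and-white bar-code panel (35 mm wide round the jar, 42 mm tall) on the jar's side: 24 mm out from the jar's axis along its x, 31 mm above its underside.
- cradle_mid (a point): Where jar_mid comes to lie when the jar is home in the cradle, 54.5 mm up from the ledge under it. z runs up the cradle's axis, which leans 28 degrees from vertical, its upper end to the robot's left (turned up to 16 degrees towards the robot); x points out of the trough's open side, square to the reading window, so the code must face +x (to the right and somewhat up); y is level.
- cradle: The cradle: a grey V-shaped trough with a ledge at its foot, fixed to the reader. Origin at the middle of the ledge, where the jar's underside rests; axes as cradle_mid. The V walls reach 50 mm up the jar, so the upper 59 mm of the jar stand clear all round.
- window (a point): Centre of the dark reading window (46 x 44 mm) in the sloping face of the reader's white head, facing the trough's open side square on, 83 mm from the cradle's axis. The head's top corner is 156 mm above the worktop. Behind it, to the right, is a lower console 70 x 80 mm, its top 96 mm high. All stands on one fixed white base 252 x 92 mm, 12 mm thick.
- read_key_top (a point): Centre of the top of the read key, a round grey push key of 30 mm diameter in a black housing on top of the reader's console, behind the head. It is pressed straight down.
- read_key (a joint): Travel of the read key: 0 up, 0.006 m fully down; a spring returns it, and fully down takes about 5 N.
- jar_a_mid (a point): Another spice jar with a green lid, 46 mm diameter, 106 mm tall, no pointer on its lid; to be left alone. Point on its axis, half-way up.
- jar_b_mid (a point): A third spice jar with a green lid, 46 mm diameter, 106 mm tall, no pointer on its lid; to be left alone. Point on its axis, half-way up.

How it is judged (in metres and radians):
On the way, in this order (a step that is already met when the one before it is completed fails the run):
1. the jar rests in the cradle with its code facing the window, and the gripper has let go of it (distance between jar_mid and cradle_mid below 0.01 m and angle between the z axis of jar_mid and the z axis of cradle_mid, either way round below 0.12 rad and angle between the x axis of jar_mid and the x axis of cradle_mid, either way round below 0.27 rad and x of code in the frame of cradle_mid above 0.01 m and z of code in the frame of cradle_mid below -0.01 m and contact force between the fingers and anything else below 0.3 N and value of joint read_key below 0.002 m), for 0.3 s.
2. the read key is pressed down while the jar stays so (distance between jar_mid and cradle_mid below 0.01 m and angle between the z axis of jar_mid and the z axis of cradle_mid, either way round below 0.12 rad and angle between the x axis of jar_mid and the x axis of cradle_mid, either way round below 0.27 rad and x of code in the frame of cradle_mid above 0.01 m and z of code in the frame of cradle_mid below -0.01 m and value of joint read_key above 0.0045 m), for 0.05 s.
At the end, for the whole second after the job is handed in: The jar rests right way up in the cradle (middle within 10 mm, axis within 7 degrees), its code facing the window within 15 degrees; after that was so, the read key was pressed (4.5 mm or more) and is up again (under 2 mm); the other spice jars stand within 20 mm of where they were (distance between jar_mid and cradle_mid below 0.01 m and angle between the z axis of jar_mid and the z axis of cradle_mid, either way round below 0.12 rad and angle between the x axis of jar_mid and the x axis of cradle_mid, either way round below 0.27 rad and x of code in the frame of cradle_mid above 0.01 m and z of code in the frame of cradle_mid below -0.01 m and value of joint read_key below 0.002 m); the robot touches nothing.
It fails at once if another spice jar is moved more than 20 mm or knocked over (distance of any of jar_a_mid, jar_b_mid from where it was at the start of the episode above 0.02 m).
It also fails if it takes over 50 s, if anything falls off the work surface, if the arm or the gripper's body presses on something with over 40 N, if the wrist force passes 120 N, or if a joint passes its speed limit or range.

### The arm

A 6-joint arm with a two-finger parallel gripper is mounted at the origin on a cart in front of the work surface, level with it; the furniture and walls round the work are solid. World frame = base frame: x ahead of the robot, y to its left, z up, the work surface at z = 0. Lengths are in mm, angles in rad, forces in N, time in s.
With the tool pointing down it reaches from about 350 to 1000 mm from the base axis. Payload 7.1 kg.
Tool frame: the origin (TCP) lies on the front face of the gripper's body, between the roots of the fingers; the fingertips stand 73 mm ahead of it and the grasp point (between the pads) lies 54 mm ahead of it (env.tips_ahead is the distance from the TCP to the fingertips, in mm); z points along the fingers, y is the line along which they close (so a half turn about z gives the same grasp; the last joint's range is limited). The gripper opens to 85 mm and grips with 20 to 120 N. Pads are 22 mm wide; open, the fingers measure 114 mm over their backs; the gripper's body (76 mm by 85 mm) begins 54 mm behind the grasp point. The pads swing forward as they close: fully open they stand 13 mm farther back than shut.
Start: joints at [-1.163, 0.423, 1.63, -0, 1.089, -0.019], TCP at [258.74, -568.91, 303.919] pointing down, gripper open.
Joint ranges: [-3, 3], [-0.9, 2.11], [0.09, 2.58], [-1.31, 4.45], [0.11, 2.69], [-2.54, 2.54]. Speed limits (rad/s): [2.39, 2.39, 3.01, 3.14, 3.14, 3.14].

### API

Orientations are given as a rotation vector (axis times angle).
In Python, from plant import env gives the robot as it stands.
- The arm moves only by the tool step_arm, never from a script. Its arguments are lists of equal length, an entry for each row: "slide": the shift along the tool's x, y, z in mm, a list of three; "turn": the turn about the tool's z in rad. In form: {"slide": [[dx, dy, dz], ...], "turn": [turn, ...]}. A call has 1 to 8 rows; each row shifts and turns the commanded pose from where the row before left it, along the tool's axes as they then stand; what a row does not reach is not made up. A row lasts 1/10 s, in which the tool goes at most 50 mm and 8.59 degrees, less where a joint would pass 70% of its speed; a pose out of reach is approached as far as the arm can. A call with a gripper value outside its range is refused whole. "claw" is the closure, from 0 (fully open) to 1 (shut), set as the call begins (left out, the last holds). The fingers move at their own pace and stop on an object; the grip force is fixed at half the most. Time passes only in rows, so rows that do not move let the fingers close. It gives the time, the measured TCP pose, the force, the opening and the grip force at its end, in the units of the state.
- env.sense(): the state, without advancing time (a new reading comes with each control period).
- env.get_image(name): name is "side" or "top" or "wrist"; returns (picture, depth): 400x640x3 uint8, red, green, blue; 400x640 float32, mm along the optical axis (not along the pixel's ray), 0 where there is no reading.
- env.get_calibration(name): a dict with "mtx" (3x3 intrinsics, pixels), "world_to_cam" (4x4, takes a point from world to camera coordinates). Camera axes: x right, y down, z forward; pixel columns grow to the right and rows downward; lengths in mm; the calibration is good to about 2 mm. A picture is of the moment at which its call begins: read the wrist's pose just before it. get_calibration takes no time and is no camera call; for the wrist camera it gives the pose at the moment of the call.
- env.finish_job(): hands the job in; it is judged then, once.
The state is a dict: "t": time; "joint_pos": joint angles; "qd": joint speeds; "joint_torque": joint torques, N m; "eef_pos": TCP position; "orientation": TCP orientation; "wrist_force": force on the tool from outside, world axes, zero at the start; "torque": the same for the moment, N m; "width": opening from 0.0 (shut) to 1.0 (fully open); "grip_force": force on a finger pad.
Only numpy, scipy, OpenCV 4.12 (cv2) and the standard library are available. Lean on these libraries where they do the work, as an engineer would, in place of code of your own. Each camera call takes 0.05 s, during which the arm holds its last target. There are 200 camera calls.

## Working session

There is one attempt and no reset: what is moved stays moved. The work goes in short steps, Python scripts to look and compute and a tool call to move; the robot and the scene stay as the last step left them, time stands still between calls to the robot, and variables do not carry over. Pictures are saved under pics/ and viewed, at most 10 in all, crops included, and the job is handed in when it is done.

Besides the shell and the picture viewer there is one more tool, called after ">>>" by a JSON object that holds its "fn" and its "kwargs", one argument or row to a line. step_arm: Moves the arm, as the interface text tells. Its arguments: {"type":"object","properties":{"slide":{"type":"array","items":{"type":"array","items":{"type":"number"}}},"turn":{"type":"array","items":{"type":"number"}},"claw":{"type":"number"}},"required":["slide","turn"]}

```bash
ls; mkdir -p pics
python3 - <<'E'
from plant import env
import cv2,numpy as np
for n in("top","side"):
    p,d=env.get_image(n); np.savez(f"{n}0.npz",p=p,d=d,K=env.get_calibration(n)["mtx"],T=env.get_calibration(n)["world_to_cam"])
    cv2.imwrite(f"pics/{n}0.png",p[:,:,::-1]); print(n,np.round(env.get_calibration(n)["world_to_cam"],3).tolist(),env.get_calibration(n)["mtx"].tolist())
s=env.sense();print(s)
E
```

```text
pics
top [[-0.004, -1.0, -0.003, 64.469], [-0.976, 0.005, -0.217, 493.593], [0.217, 0.002, -0.976, 914.548], [0.0, 0.0, 0.0, 1.0]] [[417.6597124123601, 0.0, 312.6278049446216], [0.0, 417.6597124123601, 195.95748362548687], [0.0, 0.0, 1.0]]
side [[-0.642, -0.767, 0.004, 358.095], [-0.558, 0.463, -0.689, 307.36], [0.526, -0.445, -0.725, 825.278], [0.0, 0.0, 0.0, 1.0]] [[448.36071145901883, 0.0, 324.5827502446025], [0.0, 448.36071145901883, 204.8324332948535], [0.0, 0.0, 1.0]]
{'t': 0.1, 'joint_pos': array([-1.16298204e+00,  4.23765665e-01,  1.63061857e+00, -5.91297027e-06,
        1.08861658e+00, -1.89955059e-02]), 'qd': array([ 0.00179405, -0.00090413, -0.0028211 ,  0.0014862 ,  0.00045088,
        0.00082872]), 'joint_torque': array([ 3.81565433e-04, -5.58422399e+01, -2.82444012e+01, -4.95948541e-05,
        2.96604143e-03,  1.10035245e-05]), 'eef_pos': array([ 258.59658678, -568.55289495,  303.22062052]), 'orientation': array([-3.06897683e+00, -6.65065876e-01,  4.35196252e-04]), 'wrist_force': array([ 0.23053003, -0.26325231, -0.49873803]), 'torque': array([-0.01116831,  0.02590104,  0.01049681]), 'grip_force': 0.0, 'width': 1.0030626222288992}
```

View pics/top0.png

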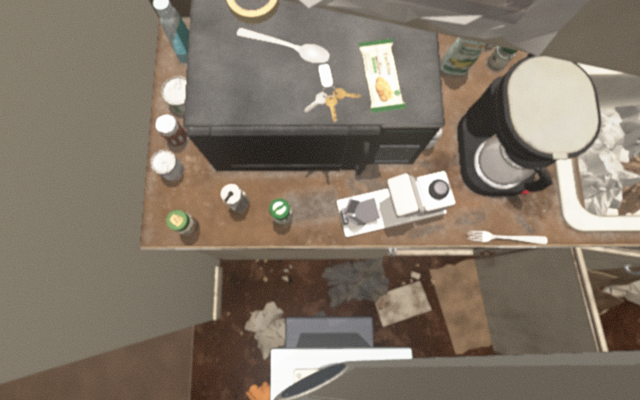

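View pics/side0.png

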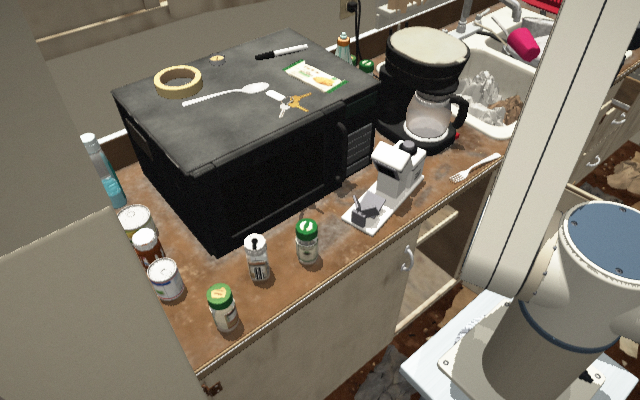

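```bash
cat > h.py <<'E'
import numpy as np,cv2
def load(n):
    z=np.load(n); return z["p"],z["d"],z["K"],z["T"]
def cloud(d,K,T):
    v,u=np.indices(d.shape); z=d
    c=np.stack([(u-K[0,2])/K[0,0]*z,(v-K[1,2])/K[1,1]*z,z],-1)
    return (c-T[:3,3])@T[:3,:3]   # R^T (c-t)
E
python3 - <<'E'
from h import *
p,d,K,T=load("top0.npz");W=cloud(d,K,T)
for u,v in [(232,196),(225,196),(239,200),(228,190),(180,221),(280,210),(300,215),(403,195),(438,187),(345,228),(450,205),(440,178),(341,200),(352,212)]:
    print(u,v,np.round(W[v,u]))
a=cv2.resize(p[165:245,150:310],None,fx=5,fy=5,interpolation=2)[:, :800]
b=cv2.resize(p[165:240,330:460],None,fx=6,fy=6,interpolation=2)
b=b[:450,:780]
p2,*_=load("side0.npz")
c=cv2.resize(p2[130:240,335:435],None,fx=4,fy=4,interpolation=2); e=cv2.resize(p2[220:330,200:300],None,fx=4,fy=4,interpolation=2)
cv2.imwrite("pics/c1.png",b[:,:,::-1]);cv2.imwrite("pics/c2.png",np.hstack([c,e])[:,:,::-1])
E
```

```text
232 196 [483. 239. 108.]
225 196 [482. 254. 110.]
239 200 [476. 225.  96.]
228 190 [496. 248. 109.]
180 221 [428. 349. 106.]
280 210 [452. 133. 104.]
300 215 [458.  93.   2.]
403 195 [ 475. -127.  146.]
438 187 [ 499. -211.  117.]
345 228 [424. -14.  14.]
450 205 [ 464. -244.   87.]
440 178 [ 525. -223.   95.]
341 200 [494.  -7.   9.]
352 212 [461. -31.  26.]
```

View pics/c1.png

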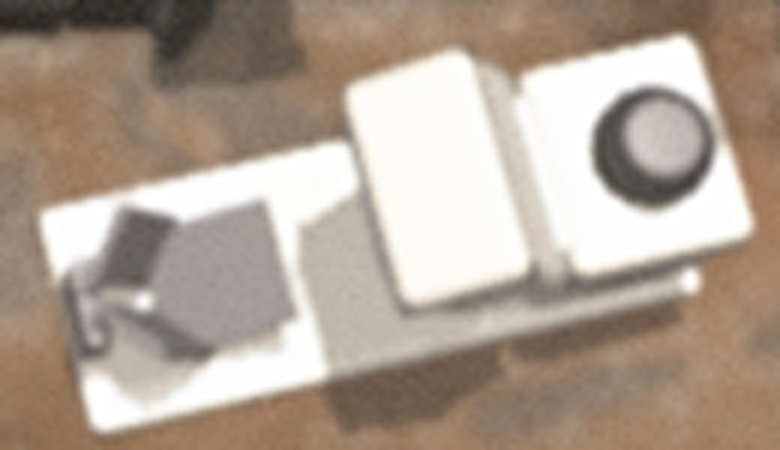

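View pics/c2.png

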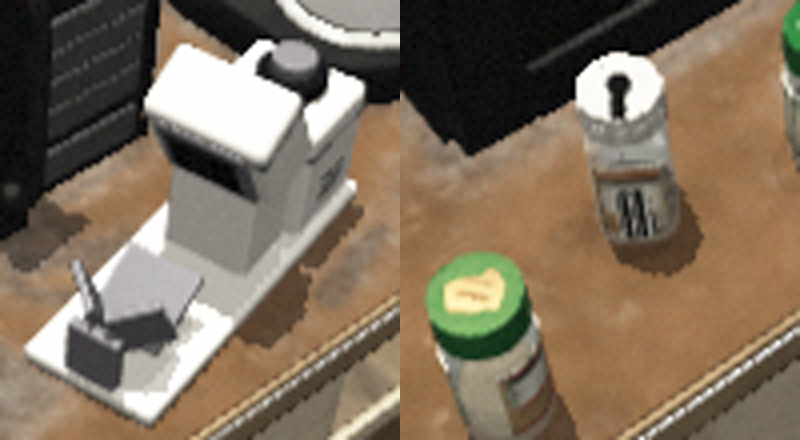

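Run:
```python
from h import *
def show(n,box):
    p,d,K,T=load(n);W=cloud(d,K,T);u0,u1,v0,v1=box
    P=p[v0:v1,u0:u1].astype(int);w=W[v0:v1,u0:u1].reshape(-1,3);g=P.max(2).ravel()
    m=(w[:,2]>102)&(w[:,2]<120); c,_=cv2.minEnclosingCircle(w[m,:2].astype(np.float32)); print(n,"lid",m.sum(),w[m].mean(0).round(1),np.round(c,1),_)
    k=m&(g<90); b=w[k,:2]; cc=w[m,:2].mean(0)
    print(" dark",k.sum(),b.mean(0)-cc)
    vec=np.linalg.svd(b-b.mean(0))[2][0]; vec*=np.sign(vec@(b.mean(0)-np.array(c))); print(" ang",np.degrees(np.arctan2(*vec[::-1])), (b@vec).min()-cc@vec,(b@vec).max()-cc@vec)
show("top0.npz",(215,250,178,215)); show("side0.npz",(238,275,228,262))
for n in("top0.npz","side0.npz"):
    p,d,K,T=load(n);W=cloud(d,K,T).reshape(-1,3)
    roi=(W[:,1]<10)&(W[:,1]>-290)&(W[:,0]>390)&(W[:,0]<560)
    for lo,hi,nm in((7,18,"base"),(90,100,"console"),(112,122,"key"),(140,165,"head")):
        m=roi&(W[:,2]>lo)&(W[:,2]<hi)
        r=cv2.minAreaRect(W[m,:2].astype(np.float32)); print(n,nm,m.sum(),np.round(r[0],1),np.round(r[1],1),round(r[2],1),np.median(W[m,2]).round(1), W[m].mean(0).round(1))
    G=W[(W[:,1]>250)&(W[:,0]<600)&(W[:,0]>300)&(W[:,2]>150)]; print("left panel ymin",len(G),G[:,1].min() if len(G) else 0)
```

```text
top0.npz lid 312 [488.4 241.6 109.1] [488.9 242.3] 21.697219848632812
 dark 7 [-4.77364172  2.40572044]
 ang 143.79572251462443 -0.915901525624804 16.088926919023862
side0.npz lid 324 [485.8 243.7 109. ] [488.4 242.2] 22.877805709838867
 dark 38 [-4.60487058  3.00440455]
 ang 146.58210118042612 -6.8454020881742395 17.451452790697743
top0.npz base 1427 [ 478. -126.] [ 92.1 251. ] 13.2 11.4 [460.  -92.7  11.5]
top0.npz console 717 [ 490.1 -144.6] [103.9 213.5] 0.2 95.3 [ 494.6 -205.4   95.3]
top0.npz key 211 [ 483.5 -127.8] [196.9  90.4] 81.1 117.2 [ 493.9 -193.7  117.2]
top0.npz head 737 [ 503.9 -110.8] [155.9  68.6] 40.0 147.9 [ 479.8 -129.   148. ]
left panel ymin 21911 250.03055239086083
side0.npz base 1082 [ 474.9 -125.5] [ 92.1 251.4] 12.4 12.1 [451.9 -89.9  12.1]
side0.npz console 265 [ 488.8 -144.8] [220. 105.] 87.5 95.6 [ 478.4 -187.1   95.4]
side0.npz key 195 [ 481.2 -125.6] [197.2  94.1] 78.6 117.5 [ 484.7 -156.9  117.2]
side0.npz head 535 [ 499.6 -106.8] [155.4  63.4] 39.9 148.1 [ 480.1 -121.   148.1]
left panel ymin 1755 250.04863908379807
```

Run:
```python
from h import *
c=np.array([476.5,-125.8]);t=np.radians(12.9);L=np.array([-np.sin(t),np.cos(t)]);B=np.array([np.cos(t),np.sin(t)])
Q=[]
for n in("top0.npz","side0.npz"):
    p,d,K,T=load(n);W=cloud(d,K,T).reshape(-1,3);q=np.c_[(W[:,:2]-c)@L,(W[:,:2]-c)@B,W[:,2],p.reshape(-1,3).max(1)]
    q=q[(q[:,0]>30)&(q[:,0]<135)&(abs(q[:,1])<48)&(q[:,2]>16)&(q[:,2]<110)];Q.append(q);print(n,len(q),q.min(0),q.max(0))
q=np.vstack(Q)[:,:3];rng=np.random.default_rng(0)
for k in range(5):
    best=None
    for _ in range(3000):
        s=q[rng.choice(len(q),3,False)];nn=np.cross(s[1]-s[0],s[2]-s[0])
        if np.linalg.norm(nn)<50: continue
        nn/=np.linalg.norm(nn);m=abs((q-s[0])@nn)<1.5
        if best is None or m.sum()>best.sum():best=m
    P=q[best];ct=P.mean(0);nn=np.linalg.svd(P-ct)[2][2];nn*=np.sign(nn[2]);print(len(P),"c",ct.round(1),"n",nn.round(3),"min",P.min(0).round(),"max",P.max(0).round());q=q[~best]
    if len(q)<30:break
```

```text
top0.npz 795 [ 30.54906105 -41.56431171  16.05354343  95.        ] [123.01150307  32.86576138  76.07415526 255.        ]
side0.npz 728 [ 41.05075903 -43.54343595  16.03871809  50.        ] [124.93056154  28.72272755  75.52928354 254.        ]
464 c [61.4  0.8 37.5] n [ 0.469 -0.02   0.883] min [ 40. -30.  21.] max [92. 26. 49.]
189 c [100.8  11.9  49.8] n [-0.648 -0.681  0.341] min [ 74. -19.  18.] max [124.  29.  76.]
161 c [63.4 -2.  39.5] n [0.466 0.002 0.885] min [ 43. -29.  25.] max [91. 26. 51.]
147 c [105.  -15.   51.2] n [-0.665  0.685  0.298] min [ 61. -44.  16.] max [124.  16.  75.]
129 c [60.8  2.4 35.2] n [ 0.471 -0.016  0.882] min [ 39. -35.  17.] max [94. 27. 47.]
```

>>> {"fn": "step_arm", "kwargs": {
  "slide": [
    [0,0,0]
  ],
  "turn": [0],
  "claw": 0
}}

```text
t: 0.2
eef_pos: [258.6, -568.7, 303.4]
orientation: [-3.069, -0.665, 0.0]
wrist_force: [0.9, -0.2, -0.3]
width: 1.0
grip_force: 0.0
```

Run:
```python
import numpy as np
c=np.array([476.5,-125.8]);t=np.radians(12.9);L=np.array([-np.sin(t),np.cos(t)]);B=np.array([np.cos(t),np.sin(t)])
A=np.array([[.469,-.005,.883],[-.648,-.681,.341],[-.665,.685,.298]]);C=np.array([[61.8,0,37.5],[100.8,11.9,49.8],[105,-15,51.2]])
x=np.linalg.solve(A,(A*C).sum(1)+[0,22,22]);print("ledge local",x, "V line dir",np.cross(A[1],A[2])/np.linalg.norm(np.cross(A[1],A[2])))
print("ledge world",c+L*x[0]+B*x[1],x[2])
for s in(54.5,85,95,109):
    y=x+s*np.array([.469,0,.883]);print(s,c+L*y[0]+B*y[1],y[2])
```

```text
ledge local [73.94571636 -4.25384835 31.02479025] V line dir [-0.43743447 -0.03373129 -0.89861743]
ledge world [455.84512395 -54.67025736] 31.02479024659757
54.5 [450.13873936 -29.75487385] 79.14829024659757
85 [446.94525808 -15.81140235] 106.07979024659758
95 [445.89821503 -11.23977235] 114.90979024659757
109 [444.43235477  -4.83949035] 127.27179024659756
```

Run:
```python
from h import *
for n in("top0.npz","side0.npz"):
    p,d,K,T=load(n);W=cloud(d,K,T).reshape(-1,3)
    for lo,hi in((120,200),(200,260),(260,400),(400,600)):
        m=(W[:,1]>100)&(W[:,1]<330)&(W[:,0]>350)&(W[:,0]<900)&(W[:,2]>lo)&(W[:,2]<hi);print(n,lo,m.sum(),"xmin y100-330",np.percentile(W[m,0],1).round() if m.sum() else 0,end=" ")
        m=(W[:,1]>200)&(W[:,1]<900)&(W[:,0]>350)&(W[:,0]<520)&(W[:,2]>lo)&(W[:,2]<hi);print("ymin x350-520",np.percentile(W[m,1],1).round() if m.sum() else 0)
```

```text
top0.npz 120 1161 xmin y100-330 566.0 ymin x350-520 478.0
top0.npz 200 2289 xmin y100-330 566.0 ymin x350-520 478.0
top0.npz 260 12939 xmin y100-330 571.0 ymin x350-520 478.0
top0.npz 400 0 xmin y100-330 0 ymin x350-520 478.0
side0.npz 120 3697 xmin y100-330 565.0 ymin x350-520 0
side0.npz 200 3350 xmin y100-330 564.0 ymin x350-520 0
side0.npz 260 9852 xmin y100-330 568.0 ymin x350-520 0
side0.npz 400 3531 xmin y100-330 695.0 ymin x350-520 0
```

>>> {"fn": "step_arm", "kwargs": {
  "slide": [
    [0,-40,0],
    [0,-40,0],
    [0,-45,0],
    [0,-45,0],
    [0,-45,0],
    [0,-45,0],
    [0,-45,0],
    [0,-45,0]
  ],
  "turn": [0,0,0,0,0,0,0,0]
}}

```text
t: 1.0
eef_pos: [113.1, -248.6, 303.6]
orientation: [-3.07, -0.665, 0.0]
wrist_force: [0.4, 0.2, 0.0]
width: 1.003
grip_force: 0.0
```

>>> {"fn": "step_arm", "kwargs": {
  "slide": [
    [48,-7,0],
    [48,-7,0],
    [48,-7,0],
    [48,-7,0],
    [48,-7,0],
    [48,-7,0],
    [48,-7,0],
    [48,-7,0]
  ],
  "turn": [0.05,0.05,0.05,0.05,0,0,0,0]
}}

```text
t: 1.8
eef_pos: [462.3, -87.5, 303.8]
orientation: [3.12, 0.364, -0.0]
wrist_force: [0.2, -1.6, 0.3]
width: 1.002
grip_force: 0.0
```

Run:
```python
from plant import env
import numpy as np,cv2
s=env.sense();cal=env.get_calibration("wrist");p,d=env.get_image("wrist")
np.savez("w1.npz",p=p,d=d,K=cal["mtx"],T=cal["world_to_cam"]);cv2.imwrite("pics/w1.png",p[:,:,::-1])
print(s["eef_pos"],s["orientation"],s["joint_pos"].round(3),np.round(cal["world_to_cam"],3))
```

```text
[462.29411755 -87.48909157 303.81557983] [ 3.12025627e+00  3.64498727e-01 -6.06924753e-05] [-0.212  0.195  1.961 -0.     0.985  1.126] [[ 2.30000e-01 -9.73000e-01  0.00000e+00 -1.92282e+02]
 [-9.36000e-01 -2.21000e-01  2.74000e-01  3.78457e+02]
 [-2.66000e-01 -6.30000e-02 -9.62000e-01  4.95186e+02]
 [ 0.00000e+00  0.00000e+00  0.00000e+00  1.00000e+00]]
```

View pics/w1.png

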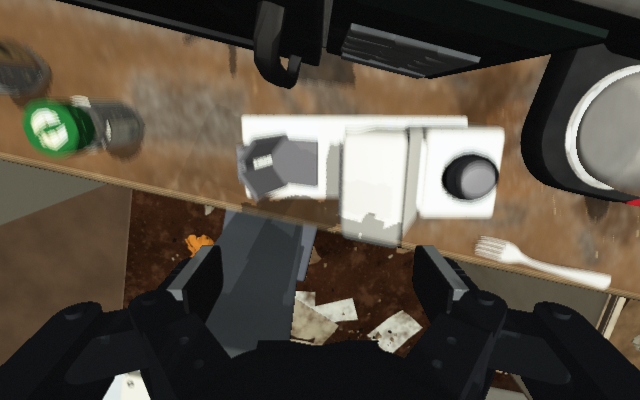

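```bash
cat > fit.py <<'E'
from h import *
import sys
def run(n):
    p,d,K,T=load(n);W=cloud(d,K,T).reshape(-1,3);W=W[d.ravel()>0]
    roi=(W[:,1]<20)&(W[:,1]>-290)&(W[:,0]>390)&(W[:,0]<560)
    m=roi&(W[:,2]>7)&(W[:,2]<17);r=cv2.minAreaRect(W[m,:2].astype(np.float32));print("base",np.round(r[0],1),np.round(r[1],1),round(r[2],1))
    m=roi&(W[:,2]>114)&(W[:,2]<122)&(W[:,1]<-175);print("key",m.sum(),np.round(cv2.minEnclosingCircle(W[m,:2].astype(np.float32)),1) if 0 else (cv2.minEnclosingCircle(W[m,:2].astype(np.float32))),np.median(W[m,2]))
    c=np.array([476.5,-125.8]);t=np.radians(12.9);L=np.array([-np.sin(t),np.cos(t)]);B=np.array([np.cos(t),np.sin(t)])
    q=np.c_[(W[:,:2]-c)@L,(W[:,:2]-c)@B,W[:,2]]
    q=q[(q[:,0]>30)&(q[:,0]<135)&(abs(q[:,1])<48)&(q[:,2]>16)&(q[:,2]<110)]
    N=[]
    for n0,c0 in(((.469,0,.883),(61.8,0,37.5)),((-.656,-.683,.33),(100.8,11.9,49.8)),((-.656,.683,.33),(105,-15,51.2))):
        n0=np.array(n0);o=np.array(c0)@n0
        for tol in(5,2.5,1.5,1.2,1.2):
            P=q[abs(q@n0-o)<tol]
            if len(P)<20:break
            n1=np.linalg.svd(P-P.mean(0))[2][2];n1*=np.sign(n1@n0)
            if n1@n0<.97:break
            n0=n1;o=P.mean(0)@n0
        print(len(P),n0.round(3),round(o,1),P.mean(0).round(1),P.min(0).round(),P.max(0).round());N.append((n0,o))
    A=np.array([a for a,_ in N]);b=np.array([o for _,o in N])
    x=np.linalg.solve(A,b+[0,22,22]);z=np.cross(A[1],A[2]);print("ledge local",x.round(1),"world",(c+L*x[0]+B*x[1]).round(1),"Vdir",(-z/np.linalg.norm(z)).round(3))
for n in sys.argv[1:]:print(n);run(n)
E
python3 fit.py top0.npz side0.npz w1.npz
```

```text
top0.npz
base [ 478. -126.] [ 92.1 251. ] 13.2
key 136 ((498.58428955078125, -214.32908630371094), 14.977169036865234) 117.45546310843542
246 [ 0.461 -0.018  0.887] 61.4 [62.5  0.1 36.7] [ 40. -29.  22.] [90. 27. 49.]
127 [-0.656 -0.664  0.36 ] -56.0 [96.8 15.3 48.9] [ 74. -16.  18.] [121.  29.  74.]
27 [-0.641  0.707  0.299] -61.0 [104.4 -16.3  58.2] [ 76. -30.  23.] [123.  15.  75.]
ledge local [72.3 -3.  31.6] world [457.4 -56. ] Vdir [0.454 0.035 0.89 ]
side0.npz
base [ 474.9 -125.5] [ 92.1 251.4] 12.4
key 85 ((497.425048828125, -215.22427368164062), 16.587358474731445) 117.69756191123761
147 [ 0.464 -0.004  0.886] 62.3 [58.4  1.5 39.8] [ 41. -26.  22.] [92. 25. 49.]
56 [-0.598 -0.703  0.384] -49.0 [103.1   9.2  49.9] [ 72. -19.  20.] [124.  26.  76.]
122 [-0.657  0.672  0.342] -61.7 [101.1 -16.6  46.4] [ 77. -32.  16.] [124.  16.  73.]
ledge local [72.1 -5.2 32.6] world [455.4 -56.6] Vdir [0.499 0.048 0.865]
w1.npz
base [ 476.7 -127. ] [ 91.8 250.1] 13.2
key 966 ((497.30987548828125, -215.67393493652344), 14.90623950958252) 116.6927876736523
1833 [ 0.468 -0.002  0.884] 60.9 [62.   0.2 36. ] [ 40. -30.  20.] [92. 30. 48.]
698 [-0.654 -0.668  0.356] -54.9 [95.1 15.2 49.1] [71. -6. 18.] [118.  28.  75.]
1014 [-0.651  0.673  0.351] -55.5 [ 95.4 -15.5  48.4] [ 71. -29.  16.] [122.  18.  74.]
ledge local [68.6 -0.5 32.6] world [460.7 -59.1] Vdir [0.476 0.002 0.879]
```

>>> {"fn": "step_arm", "kwargs": {
  "slide": [
    [0,-50,0],
    [0,-50,0],
    [0,-50,0],
    [0,-50,0],
    [0,-45,0],
    [0,-30,0]
  ],
  "turn": [0.1,0.1,0.1,0.1,0.1,0.056]
}}

```text
t: 2.45
eef_pos: [459.6, 185.2, 304.1]
orientation: [-3.099, 0.51, -0.001]
wrist_force: [0.8, -0.7, -0.1]
width: 1.002
grip_force: 0.0
```

```bash
cat > lid.py <<'E'
from h import *
from plant import env
import sys
def lid(name,cx=(488,242),zr=(102,122),save=None):
    s=env.sense();cal=env.get_calibration(name);p,d=env.get_image(name)
    if save:np.savez(save,p=p,d=d,K=cal["mtx"],T=cal["world_to_cam"])
    W=cloud(d,cal["mtx"],cal["world_to_cam"]);g=p.max(2)
    m=(np.hypot(W[...,0]-cx[0],W[...,1]-cx[1])<34)&(W[...,2]>zr[0])&(W[...,2]<zr[1])
    w=W[m];h=np.median(w[:,2]);w2=w[w[:,2]>h-4];gg=g[m][w[:,2]>h-4]
    c,r=cv2.minEnclosingCircle(w2[:,:2].astype(np.float32))
    b=w2[gg<90][:,:2];b=b[np.hypot(*(b-c).T)<20]
    v=np.linalg.svd(b-b.mean(0))[2][0];v*=np.sign(v@(b.mean(0)-c))
    print(name,s["t"],"tcp",s["eef_pos"].round(1),"lid n",len(w2),"c",np.round(c,1),"r",round(r,1),"z",round(h,1),"mean",w2.mean(0).round(1),"dark",len(b),"ang",np.degrees(np.arctan2(v[1],v[0])).round(1),"via centroid",np.degrees(np.arctan2(*(b.mean(0)-c)[::-1])).round(1),"j6",s["joint_pos"][5].round(3))
if __name__=="__main__":lid("wrist",save="w2.npz")
E
python3 lid.py
```

```text
wrist 2.45 tcp [459.6 185.2 304.1] lid n 2000 c [488.2 241.5] r 21.8 z 107.7 mean [488.6 240.9 108.1] dark 178 ang 145.7 via centroid 129.2 j6 2.255
```

>>> {"fn": "step_arm", "kwargs": {
  "slide": [
    [5,-32,0],
    [4,-31,0],
    [0,0,40],
    [0,0,40],
    [0,0,40],
    [0,0,32],
    [0,0,10],
    [0,0,0]
  ],
  "turn": [0,0,0,0,0,0,0,0]
}}

```text
t: 3.3
eef_pos: [487.8, 238.8, 140.7]
orientation: [3.099, -0.507, -0.004]
wrist_force: [0.1, -0.0, -0.0]
width: 0.999
grip_force: 0.0
```

>>> {"fn": "step_arm", "kwargs": {
  "slide": [
    [0,0,0],
    [0,0,0],
    [0,0,0],
    [0,0,0],
    [0,0,0]
  ],
  "turn": [0,0,0,0,0],
  "claw": 1
}}

```text
t: 3.8
eef_pos: [489.7, 239.9, 144.1]
orientation: [-3.098, 0.507, -0.005]
wrist_force: [-0.7, -0.3, 8.3]
width: 0.508
grip_force: 59.6
```

>>> {"fn": "step_arm", "kwargs": {
  "slide": [
    [0,0,-5],
    [0,0,0],
    [0,0,0],
    [0,0,0],
    [0,0,0],
    [0,0,0],
    [0,0,4]
  ],
  "turn": [0,-0.144,-0.144,-0.144,-0.144,0,0]
}}

```text
t: 4.5
eef_pos: [488.9, 239.5, 143.8]
orientation: [-3.117, -0.388, -0.003]
wrist_force: [-7.1, 3.9, 43.5]
width: 0.506
grip_force: 64.4
```

>>> {"fn": "step_arm", "kwargs": {
  "slide": [
    [0,0,0],
    [0,0,0],
    [0,0,0],
    [0,0,0],
    [0,0,-30],
    [0,0,-40],
    [0,0,-40],
    [0,0,0]
  ],
  "turn": [0,0,0,0,0,0,0,0],
  "claw": 0
}}

```text
t: 5.3
eef_pos: [490.9, 240.4, 258.1]
orientation: [-3.114, -0.393, -0.014]
wrist_force: [0.5, 0.7, -0.1]
width: 1.002
grip_force: 0.0
```

```bash
python3 -c "
from lid import *
lid('wrist',save='w3.npz');lid('side',save='s3.npz');lid('top',save='t3.npz')
print(env.sense()['orientation'])"
```

```text
wrist 5.3 tcp [490.9 240.4 258.1] lid n 2680 c [486.2 239.4] r 22.0 z 107.6 mean [487.  239.7 108.1] dark 379 ang -179.9 via centroid 177.8 j6 1.753
side 5.35 tcp [489.8 239.9 255.6] lid n 298 c [486.2 240.3] r 22.5 z 109.2 mean [484.8 240.6 109.5] dark 38 ang -178.8 via centroid 178.7 j6 1.753
top 5.4 tcp [488.7 239.4 253.8] lid n 0 c [0. 0.] r 0.0 z nan mean [nan nan nan] dark 0 ang nan via centroid nan j6 1.753
[ 3.11669290e+00  3.93718662e-01 -5.77568134e-04]
  return _methods._mean(a, axis=axis, dtype=dtype,
  ret = ret.dtype.type(ret / rcount)
lid.py:12: RuntimeWarning: Mean of empty slice.
  v=np.linalg.svd(b-b.mean(0))[2][0];v*=np.sign(v@(b.mean(0)-c))
  ret = um.true_divide(
lid.py:13: RuntimeWarning: Mean of empty slice.
  print(name,s["t"],"tcp",s["eef_pos"].round(1),"lid n",len(w2),"c",np.round(c,1),"r",round(r,1),"z",round(h,1),"mean",w2.mean(0).round(1),"dark",len(b),"ang",np.degrees(np.arctan2(v[1],v[0])).round(1),"via centroid",np.degrees(np.arctan2(*(b.mean(0)-c)[::-1])).round(1),"j6",s["joint_pos"][5].round(3))
```

>>> {"fn": "step_arm", "kwargs": {
  "slide": [
    [-2,0,0],
    [0,0,30],
    [0,0,35],
    [0,0,35],
    [0,0,11],
    [0,0,0],
    [0,0,0]
  ],
  "turn": [0.126,0.125,0,0,0,0,0]
}}

```text
t: 6.15
eef_pos: [486.7, 238.9, 142.1]
orientation: [3.142, 0.001, -0.0]
wrist_force: [0.2, -0.2, 0.4]
width: 1.003
grip_force: 0.0
```

>>> {"fn": "step_arm", "kwargs": {
  "slide": [
    [0,0,0],
    [0,0,0],
    [0,0,0],
    [0,0,0],
    [0,0,0],
    [0,0,-30],
    [0,0,-40],
    [0,0,-40]
  ],
  "turn": [0,0,0,0,0,0,0,0],
  "claw": 1
}}

```text
t: 6.95
eef_pos: [486.1, 238.6, 253.2]
orientation: [3.141, 0.001, -0.001]
wrist_force: [0.1, 0.8, -0.9]
width: 0.501
grip_force: 61.0
```

```bash
python3 -c "
from lid import *
lid('side',zr=(190,235),save='s4.npz')
s=env.sense();print(s['orientation'],s['joint_pos'].round(2))
p,d,K,T=load('s4.npz');cv2.imwrite('pics/s4.png',cv2.resize(p[130:330,150:350],None,fx=3,fy=3)[:,:,::-1])"
```

```text
side 6.95 tcp [486.1 238.6 253.2] lid n 445 c [479.1 242.6] r 32.7 z 217.4 mean [480.5 240.3 221.3] dark 65 ang -126.8 via centroid 153.8 j6 2.005
[-3.13762323e+00 -1.01340333e-03 -1.32297165e-02] [0.43 0.36 1.85 0.   0.92 2.  ]
```

View pics/s4.png

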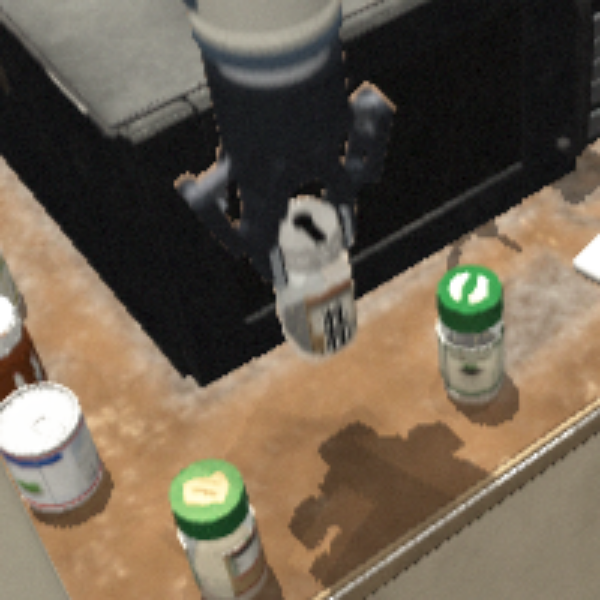

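>>> {"fn": "step_arm", "kwargs": {
  "slide": [
    [0,0,-40],
    [0,20,-20],
    [-5,45,0],
    [-5,45,0],
    [-5,45,0],
    [-5,45,0],
    [-5,45,0],
    [-2,48,0]
  ],
  "turn": [0,0,0,0,0,0,0,0]
}}

```text
t: 7.8
eef_pos: [458.9, -55.7, 312.3]
orientation: [3.142, 0.002, 0.001]
wrist_force: [0.5, -0.5, -1.8]
width: 0.499
grip_force: 61.2
```

>>> {"fn": "step_arm", "kwargs": {
  "slide": [
    [0,0,0],
    [0,0,0],
    [0,0,0],
    [0,0,0],
    [0,0,0],
    [0,0,0]
  ],
  "turn": [-0.14,-0.14,-0.14,-0.14,-0.14,-0.14]
}}

```text
t: 8.4
eef_pos: [459.5, -54.3, 312.1]
orientation: [2.864, 1.29, 0.001]
wrist_force: [-0.1, 0.2, -0.5]
width: 0.499
grip_force: 61.4
```

>>> {"fn": "step_arm", "kwargs": {
  "slide": [
    [0,0,0],
    [0,0,0],
    [0,0,0],
    [0,0,0],
    [0,0,0],
    [0,0,0],
    [0,0,0],
    [0,0,0]
  ],
  "turn": [-0.14,-0.14,-0.14,-0.14,-0.14,-0.14,-0.118,0]
}}

```text
t: 9.2
eef_pos: [459.5, -54.2, 312.1]
orientation: [1.953, 2.46, 0.0]
wrist_force: [-0.1, 1.5, 0.0]
width: 0.494
grip_force: 61.4
```

```bash
cat > loc.py <<'E'
from h import *
from plant import env
from scipy.spatial.transform import Rotation as R
def loc():
    s=env.sense();M=R.from_rotvec(s["orientation"]).as_matrix()
    c=np.array([476.5,-125.8]);t=np.radians(12.9);L=np.array([-np.sin(t),np.cos(t)]);B=np.array([np.cos(t),np.sin(t)]);q=s["eef_pos"]
    print("t",s["t"].__round__(2),"tcp",q.round(1),"local a,b,z",((q[:2]-c)@L).round(1),((q[:2]-c)@B).round(1),q[2].round(1),"tool x ang",np.degrees(np.arctan2(M[1,0],M[0,0])).round(1),"tilt",np.degrees(np.arccos(-M[2,2])).round(2),"F",s["wrist_force"].round(1),"T",s["torque"].round(2),"w",s["width"].round(3),"j",s["joint_pos"].round(2))
loc()
E
python3 loc.py
```

```text
Traceback (most recent call last):
  File "loc.py", line 8, in <module>
    loc()
    ~~~^^
  File "loc.py", line 7, in loc
    print("t",s["t"].__round__(2),"tcp",q.round(1),"local a,b,z",((q[:2]-c)@L).round(1),((q[:2]-c)@B).round(1),q[2].round(1),"tool x ang",np.degrees(np.arctan2(M[1,0],M[0,0])).round(1),"tilt",np.degrees(np.arccos(-M[2,2])).round(2),"F",s["wrist_force"].round(1),"T",s["torque"].round(2),"w",s["width"].round(3),"j",s["joint_pos"].round(2))
                                                                                                                                                                                                                                                                                                   ^^^^^^^^^^^^^^^^
AttributeError: 'float' object has no attribute 'round'
```

>>> {"fn": "step_arm", "kwargs": {
  "slide": [
    [0,0,40],
    [0,0,40],
    [0,0,25],
    [0,0,8],
    [0,0,5],
    [0,0,3],
    [0,0,2],
    [0,0,0]
  ],
  "turn": [0,0,0,0,0,0,0,0]
}}

```text
t: 10.0
eef_pos: [460.2, -54.3, 189.7]
orientation: [1.954, 2.458, 0.001]
wrist_force: [-0.0, -0.1, -1.0]
width: 0.496
grip_force: 61.4
```

```bash
sed -i 's/s\["width"\].round(3)/round(s["width"],3)/' loc.py; python3 loc.py
python3 - <<'E'
from h import *
from plant import env
p,d=env.get_image("side");cal=env.get_calibration("side");np.savez("s5.npz",p=p,d=d,K=cal["mtx"],T=cal["world_to_cam"])
p2,_=env.get_image("wrist")
cv2.imwrite("pics/s5.png",np.hstack([cv2.resize(p[100:250,320:450],(400,460)),cv2.resize(p2[60:330,150:480],(400,460))])[:,:,::-1])
E
```

```text
t 10.0 tcp [460.2 -54.3 189.7] local a,b,z 73.3 0.1 189.7 tool x ang 103.0 tilt 0.09 F [-0.  -0.1 -1. ] T [-0.02 -0.04 -0.07] w 0.496 j [-0.14  0.37  2.06  0.    0.71 -0.37]
```

View pics/s5.png

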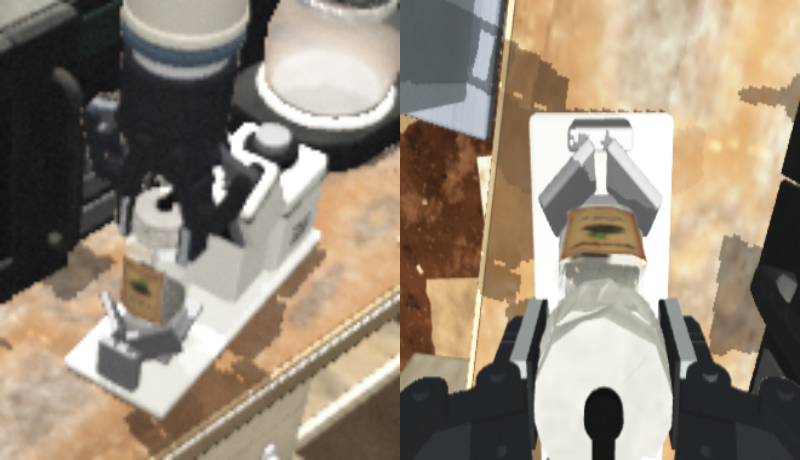

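>>> {"fn": "step_arm", "kwargs": {
  "slide": [
    [0,0,3],
    [2,0,1],
    [3,0,1],
    [3,0,1.3],
    [3,0,1.3],
    [3,0,1.4],
    [3,0,1.4],
    [0,0,0]
  ],
  "turn": [0,0,0,0,0,0,0,0]
}}

```text
t: 10.9
eef_pos: [456.1, -37.8, 179.3]
orientation: [1.953, 2.459, -0.0]
wrist_force: [-2.0, -2.5, 10.7]
width: 0.502
grip_force: 64.1
```

```bash
python3 loc.py
```

```text
t 10.9 tcp [456.1 -37.8 179.3] local a,b,z 90.4 -0.2 179.3 tool x ang 103.1 tilt 0.08 F [-2.  -2.5 10.7] T [-0.76  0.48 -0.04] w 0.502 j [-0.11  0.39  2.07 -0.    0.68 -0.34]
```

>>> {"fn": "step_arm", "kwargs": {
  "slide": [
    [3,0,1.6],
    [3,0,1.8],
    [3,0,2],
    [3,0,2.1],
    [3,0,2.2],
    [3,0,2.3],
    [3,0,2.4],
    [0,0,0]
  ],
  "turn": [0,0,0,0,0,0,0,0]
}}

```text
t: 11.7
eef_pos: [451.1, -17.4, 164.5]
orientation: [1.953, 2.46, -0.001]
wrist_force: [-1.9, -4.7, 5.7]
width: 0.5
grip_force: 64.2
```

```bash
python3 loc.py
python3 - <<'E'
from h import *
from plant import env
p,d=env.get_image("side");cal=env.get_calibration("side");np.savez("s6.npz",p=p,d=d,K=cal["mtx"],T=cal["world_to_cam"])
p2,d2=env.get_image("wrist");cal=env.get_calibration("wrist");np.savez("w6.npz",p=p2,d=d2,K=cal["mtx"],T=cal["world_to_cam"])
cv2.imwrite("pics/s6.png",np.hstack([cv2.resize(p[100:250,320:450],(400,460)),cv2.resize(p2[60:330,150:480],(400,460))])[:,:,::-1])
E
```

```text
t 11.7 tcp [451.1 -17.4 164.5] local a,b,z 111.4 -0.5 164.5 tool x ang 103.1 tilt 0.06 F [-1.9 -4.7  5.7] T [-0.93  0.2   0.  ] w 0.5 j [-0.06  0.41  2.09 -0.    0.64 -0.29]
```

View pics/s6.png

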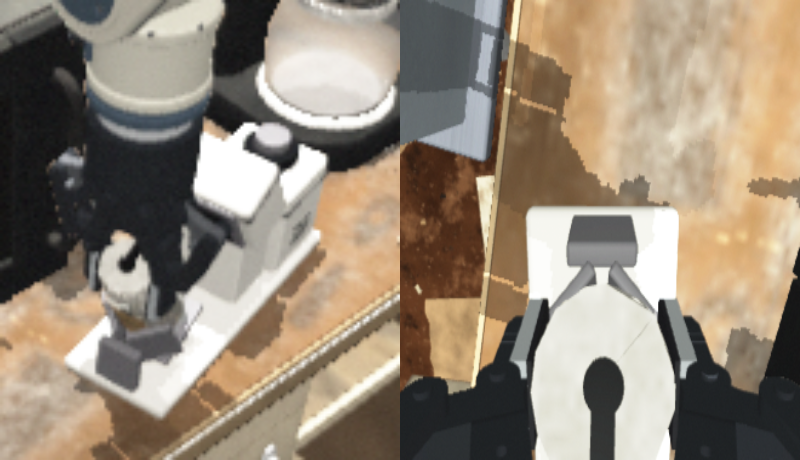

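>>> {"fn": "step_arm", "kwargs": {
  "slide": [
    [0,0,0],
    [0,0,0],
    [0,0,0],
    [0,0,0],
    [0,0,0],
    [0,0,-20],
    [0,0,-40],
    [0,0,-40]
  ],
  "turn": [0,0,0,0,0,0,0,0],
  "claw": 0
}}

```text
t: 12.6
eef_pos: [450.5, -17.1, 264.7]
orientation: [-1.953, -2.458, 0.002]
wrist_force: [-0.1, -0.4, 0.2]
width: 1.002
grip_force: 0.0
```

>>> {"fn": "step_arm", "kwargs": {
  "slide": [
    [0,0,-40],
    [0,0,0],
    [0,0,0]
  ],
  "turn": [0,0,0]
}}

```text
t: 12.9
eef_pos: [451.3, -17.2, 304.8]
orientation: [1.953, 2.458, 0.002]
wrist_force: [-0.3, 0.4, -0.8]
width: 0.998
grip_force: 0.0
```

```bash
python3 loc.py
cat > jar.py <<'E'
from h import *
from plant import env
p,d=env.get_image("side");cal=env.get_calibration("side");np.savez("s7.npz",p=p,d=d,K=cal["mtx"],T=cal["world_to_cam"])
cal=env.get_calibration("wrist");p2,d2=env.get_image("wrist");np.savez("w7.npz",p=p2,d=d2,K=cal["mtx"],T=cal["world_to_cam"])
cv2.imwrite("pics/s7.png",np.hstack([cv2.resize(p[100:250,320:450],(400,460)),cv2.resize(p2[60:400,150:560],(400,460))])[:,:,::-1])
c=np.array([476.5,-125.8]);t=np.radians(12.9);L=np.array([-np.sin(t),np.cos(t)]);B=np.array([np.cos(t),np.sin(t)])
O=np.array([68.6,-.5,32.6]);Z=np.array([.469,0,.883]);X=np.array([-.883,0,.469]);Y=np.array([0,1,0])
for n in("w7.npz","s7.npz"):
    p,d,K,T=load(n);W=cloud(d,K,T).reshape(-1,3);g=p.reshape(-1,3).max(1)
    q=np.c_[(W[:,:2]-c)@L,(W[:,:2]-c)@B,W[:,2]]-O;q=np.c_[q@X,q@Y,q@Z]
    m=(np.hypot(q[:,0],q[:,1])<30)&(q[:,2]>104)&(q[:,2]<120);P=q[m]
    k=abs(P[:,2]-np.median(P[:,2]))<3;Pk=P[k];nn=np.linalg.svd(Pk-Pk.mean(0))[2][2];nn*=np.sign(nn[2])
    cc,r=cv2.minEnclosingCircle(Pk[:,:2].astype(np.float32));b=Pk[g[m][k]<80][:,:2];v=np.linalg.svd(b-b.mean(0))[2][0];v*=np.sign(v[0])
    print(n,len(Pk),"lid in cradle frame c",np.round(cc,1),"r",round(r,1),"z",np.median(P[:,2]).round(1),"normal",nn.round(3),"dark",len(b),"ang",np.degrees(np.arctan2(v[1],v[0])).round(1))
E
python3 jar.py
```

```text
t 12.9 tcp [451.3 -17.2 304.8] local a,b,z 111.5 -0.3 304.8 tool x ang 103.1 tilt 0.13 F [-0.3  0.4 -0.8] T [ 0.04  0.02 -0.01] w 0.998 j [-0.06  0.16  2.    0.    0.98 -0.29]
w7.npz 1978 lid in cradle frame c [ 4.4 -0.2] r 21.9 z 109.0 normal [-0.007  0.004  1.   ] dark 48 ang 0.4
s7.npz 247 lid in cradle frame c [ 5.1 -0.8] r 22.1 z 110.3 normal [-0.017  0.004  1.   ] dark 20 ang 2.7
```

View pics/s7.png

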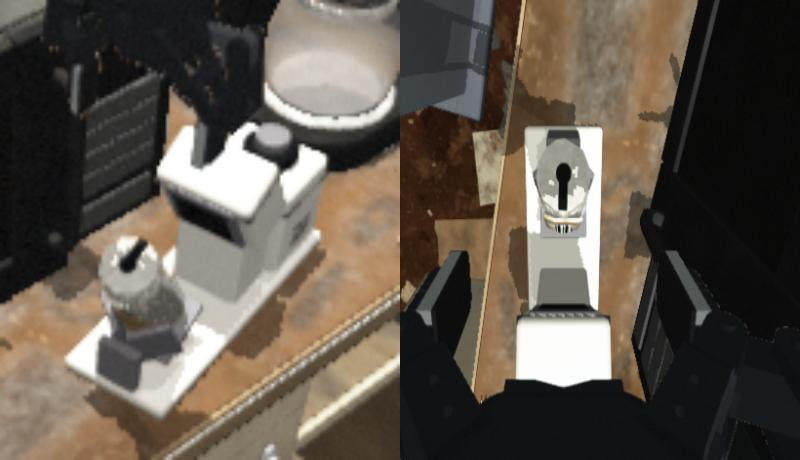

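Run:
```python
from h import *
c=np.array([476.5,-125.8]);t=np.radians(12.9);L=np.array([-np.sin(t),np.cos(t)]);B=np.array([np.cos(t),np.sin(t)])
O=np.array([68.6,-.5,32.6]);Z=np.array([.469,0,.883]);X=np.array([-.883,0,.469]);Y=np.array([0,1,0])
for n in("s7.npz","side0.npz","w7.npz"):
    p,d,K,T=load(n);W=cloud(d,K,T).reshape(-1,3)
    q=np.c_[(W[:,:2]-c)@L,(W[:,:2]-c)@B,W[:,2]]-O;q=np.c_[q@X,q@Y,q@Z]
    m=(abs(q[:,1])<28)&(q[:,2]>25)&(q[:,2]<85)&(q[:,0]>70)&(q[:,0]<95);P=q[m]
    print(n,m.sum(),np.percentile(P[:,0],[5,25,50,75,95]).round(1) if m.sum() else "")
    m=(abs(q[:,1])<30)&(q[:,2]>52)&(q[:,2]<85)&(abs(q[:,0])<35);P=q[m]
    if len(P)>20:
        from scipy.optimize import least_squares
        for r in(22,):
            s=least_squares(lambda x:np.hypot(P[:,0]-x[0]-x[2]*(P[:,2]-68)/50,P[:,1]-x[1])-r,[0,0,0],loss="soft_l1");print(" jar body fit",len(P),s.x.round(1),np.sqrt(2*s.cost/len(P)).round(2))
    m=(abs(q[:,1])<30)&(q[:,2]>90)&(q[:,2]<106)&(abs(q[:,0])<35);P=q[m]
    if len(P)>20:
        s=least_squares(lambda x:np.hypot(P[:,0]-x[0],P[:,1]-x[1])-22,[0,0],loss="soft_l1");print(" lid side fit",len(P),s.x.round(1),np.sqrt(2*s.cost/len(P)).round(2))
```

```text
s7.npz 239 [82.8 83.7 85.1 89.5 93.5]
 jar body fit 182 [ 2.3 -0.3 11.4] 1.62
 lid side fit 73 [5.4 0.4] 0.89
side0.npz 244 [82.7 83.7 85.2 89.8 94. ]
w7.npz 1152 [82.5 84.4 88.2 91.3 94.3]
 jar body fit 354 [ 6.3  0.1 -1.7] 1.08
 lid side fit 231 [ 4.5 -0.1] 0.44
```

>>> {"fn": "step_arm", "kwargs": {
  "slide": [
    [-41,0,0],
    [-41,0,0],
    [-41,0,0],
    [-41,0,0],
    [-40,0,0],
    [0,0,0],
    [0,0,0]
  ],
  "turn": [0,0,0,0,0,0,0],
  "claw": 1
}}

```text
t: 13.7
eef_pos: [496.4, -216.2, 302.0]
orientation: [-1.954, -2.455, 0.001]
wrist_force: [-1.3, 0.8, -0.6]
width: 0.004
grip_force: 0.0
```

```bash
python3 loc.py
python3 - <<'E'
from h import *
for n in("top0.npz","side0.npz","w1.npz"):
    p,d,K,T=load(n);W=cloud(d,K,T).reshape(-1,3);W=W[d.ravel()>0]
    q=np.c_[W[:,0]-497.3,W[:,1]+215.7,W[:,2]];q=q[(q[:,2]>160)&(q[:,2]<500)&(np.hypot(q[:,0],q[:,1])<300)]
    if len(q):
        i=np.argsort(np.hypot(q[:,0],q[:,1]))[[5,50,200]];print(n,q[i].round())
E
```

```text
t 13.7 tcp [ 496.4 -216.2  302. ] local a,b,z -92.6 -0.8 302.0 tool x ang 102.9 tilt 0.23 F [-1.3  0.8 -0.6] T [ 0.02  0.01 -0.04] w 0.004 j [-0.43  0.3   1.81  0.    1.03 -0.66]
top0.npz [[ 85.  34. 217.]
 [ 85.  40. 250.]
 [ 82.  56. 209.]]
side0.npz [[ 81.  39. 264.]
 [ 85.  35. 237.]
 [ 85.  49. 245.]]
w1.npz [[ -6.  57. 296.]
 [ -6.  59. 294.]
 [ -7.  60. 298.]]
```

>>> {"fn": "step_arm", "kwargs": {
  "slide": [
    [0,0,40],
    [0,0,40],
    [0,0,25],
    [0,0,3],
    [0,0,2],
    [0,0,2],
    [0,0,0]
  ],
  "turn": [0,0,0,0,0,0,0]
}}

```text
t: 14.4
eef_pos: [497.8, -215.9, 193.3]
orientation: [1.953, 2.458, 0.001]
wrist_force: [0.1, 0.2, 0.5]
width: 0.001
grip_force: 0.0
```

```bash
python3 loc.py
```

```text
t 14.4 tcp [ 497.8 -215.9  193.3] local a,b,z -92.6 0.6 193.3 tool x ang 103.1 tilt 0.11 F [0.1 0.2 0.5] T [-0.03  0.02  0.06] w 0.001 j [-0.43  0.46  1.89  0.    0.79 -0.66]
```

>>> {"fn": "step_arm", "kwargs": {
  "slide": [
    [0,0,2],
    [0,0,2],
    [0,0,2],
    [0,0,1.5],
    [0,0,1],
    [0,0,0]
  ],
  "turn": [0,0,0,0,0,0]
}}

```text
t: 15.0
eef_pos: [497.8, -216.2, 184.6]
orientation: [1.954, 2.458, 0.001]
wrist_force: [-1.3, 0.6, 9.6]
width: 0.002
grip_force: 5.2
```

>>> {"fn": "step_arm", "kwargs": {
  "slide": [
    [0,0,0.5],
    [0,0,0.5],
    [0,0,0],
    [0,0,0]
  ],
  "turn": [0,0,0,0]
}}

```text
t: 15.4
eef_pos: [497.9, -216.2, 184.4]
orientation: [1.954, 2.458, 0.001]
wrist_force: [-2.1, 2.1, 19.4]
width: -0.002
grip_force: 9.6
```

>>> {"fn": "step_arm", "kwargs": {
  "slide": [
    [0,0,-5],
    [0,0,-15],
    [0,0,-30],
    [0,0,-40],
    [0,0,-20],
    [0,0,0],
    [0,0,0]
  ],
  "turn": [0,0,0,0,0,0,0]
}}

```text
t: 16.1
eef_pos: [496.7, -215.8, 292.2]
orientation: [-1.954, -2.459, 0.0]
wrist_force: [-0.2, 0.4, -0.2]
width: -0.005
grip_force: 0.0
```

```bash
python3 jar.py; python3 -c "
from h import *
for n in('side0.npz','s7.npz'):
    p,d,K,T=load(n);W=cloud(d,K,T).reshape(-1,3)
    for c in((428,349),(452,133)):
        m=(np.hypot(W[:,0]-c[0],W[:,1]-c[1])<40)&(W[:,2]>98)&(W[:,2]<112);print(n,W[m].mean(0).round(1))
"; python3 fit.py s7.npz | grep key
```

```text
w7.npz 0 lid in cradle frame c [0. 0.] r 0.0 z nan normal [0. 0. 1.] dark 0 ang 0.0
s7.npz 249 lid in cradle frame c [ 5.  -0.3] r 22.1 z 110.6 normal [-0.026 -0.007  1.   ] dark 19 ang -0.0
side0.npz [429.3 359.7 105.2]
side0.npz [453.7 137.6 105.6]
s7.npz [429.4 359.6 105.3]
s7.npz [453.7 137.8 105.5]
key 81 ((497.1092529296875, -214.39077758789062), 15.836563110351562) 118.03924774481418
  return _methods._mean(a, axis=axis, dtype=dtype,
  ret = ret.dtype.type(ret / rcount)
jar.py:12: RuntimeWarning: Mean of empty slice.
  k=abs(P[:,2]-np.median(P[:,2]))<3;Pk=P[k];nn=np.linalg.svd(Pk-Pk.mean(0))[2][2];nn*=np.sign(nn[2])
  ret = um.true_divide(
jar.py:13: RuntimeWarning: Mean of empty slice.
  cc,r=cv2.minEnclosingCircle(Pk[:,:2].astype(np.float32));b=Pk[g[m][k]<80][:,:2];v=np.linalg.svd(b-b.mean(0))[2][0];v*=np.sign(v[0])
```

View pics/s7.png

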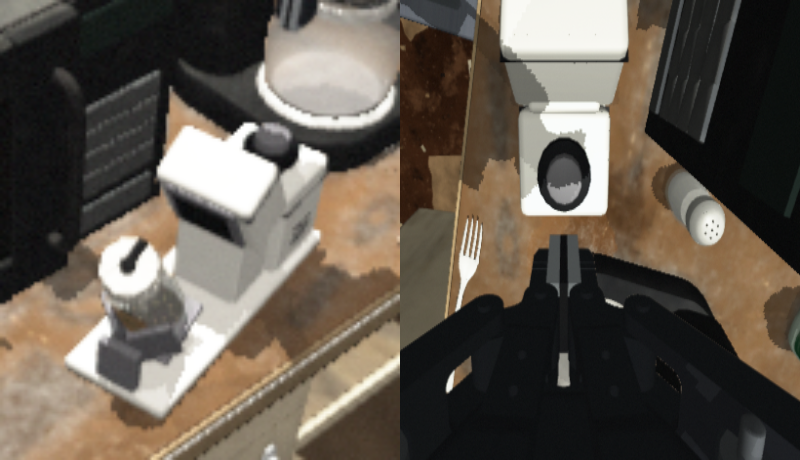

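```bash
python3 -c "
from plant import env
print(env.finish_job())"
```

```text
the job is handed in; nothing more can be done
None
```

The job is handed in, but no verdict came back. The jar rests in the cradle with its code facing the window; its lid measures about 5 mm off the cradle axis, inside the 10 mm limit. The read key was pressed to its stop and is up again, and the other two jars have not moved.

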